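Fit the cutting disc in the food cutter

TASK

Get the food cutter ready for use: lift the loose lid off its bowl by the knob and set it down, knob up, on the white board. Then fit the cutting disc with the square hub onto the square drive shaft in the bowl, turned to match and pushed fully home, hub up. Do not drop the lid or the disc, leave the other things on the table where they are, and leave the lid off.

Things in the scene. Friction and masses are not known exactly. Their poses are not given: they have to be found in the camera images.
- cutter: Fixed benchtop food cutter: grey round base (dia 200, height 70 mm), low control nose on its -x side (50 high, 135 from the axis), round steel bowl on top: outer dia 190, inner 182, inner floor z 75, rim z 160, bar handle at +x to 130 from the axis. A square shaft stands on the axis, its sides parallel to the cutter's x and y. Origin: centre of the underside, on the table; z up.
- seat (a point): Point on the cutter's axis at the round shoulder (diameter 48) at the foot of the square shaft, 92 mm above the cutter's origin; axes as the cutter's. The shaft above it is 18 mm square and 38 mm tall, its top 5 mm tapered to 13 mm square. The underside of a fully seated disc rests on this shoulder.
- shaft_tip (a point): Centre of the top of the square shaft, 130 mm above the cutter's origin.
- lid: Loose round steel lid on the bowl's rim: flange dia 198, 5 mm thick; under it a plug dia 168, 8 mm deep, inside the bowl with 7 mm play around; on top a black cylindrical knob, dia 32, 40 mm tall. Origin: centre of the plug's underside; z up, the knob's top at z 53 mm. About 0.35 kg.
- lid_knob (a point): Grip point on the lid's knob, on its axis, 40 mm above the lid's origin.
- disc: Aluminium cutting disc: plate dia 140, 4 mm thick, with three small blades; on it a square hub 40 x 40 mm, top at z 50. A 20 mm square bore, parallel to the hub's flats, goes through (a round hole of dia 32 in the plate). Origin: centre of the plate's underside; x, y along the hub's sides, z up. Lies flat on the table, hub up; about 0.35 kg. Any of four quarter turns fits the shaft.
- disc_hub (a point): Grip point on the axis of the disc's hub, 34 mm above the disc's origin.
- board: White plastic board, fixed flat on the table, 220 (x) x 200 (y) x 12 mm. Origin: centre of its underside.
- board_top (a point): Centre of the white board's upper face, 12 mm above the board's origin.
- other_disc: Bystander: similar disc, diameter 140, but with a round solid hub of diameter 28, 34 mm tall; it lies at the far edge of the table. Origin: centre of its underside.
- squeeze_bottle: Bystander: white squeeze bottle, diameter 54, height 130 mm. Origin: centre of its foot.
- tin: Bystander: tin can, diameter 72, height 85 mm. Origin: centre of its foot.
- spatula: Bystander: spatula, 200 mm long along its x axis, lying at the left side. Origin: centre of its underside.
- timer: Bystander: white kitchen timer, 55 x 70 x 23 mm, near the robot. Origin: centre of its underside.
There are look-alikes about, which are no part of the job. What is shaped like the lid but pink is not meant.

How it is judged:
On the way, in this order (a step that is already met when the one before it is completed fails the run):
1. the lid is lying knob up on the white board, released (horizontal distance between lid and board_top below 0.08 m and z of lid in the frame of board_top between -0.005 and 0.005 m and angle between lid's own z axis and vertical below 0.06 rad and contact force between the fingers and lid below 0.05 N), for 0.2 s.
2. the cutting disc is fully down on the square shaft, released (horizontal distance between disc and seat below 0.004 m and z of disc in the frame of seat between -0.004 and 0.004 m and angle between disc's own z axis and vertical below 0.06 rad and (angle between the x axis of disc and the x axis of cutter, either way round below 0.17 rad or angle between the x axis of disc and the y axis of cutter, either way round below 0.17 rad) and contact force between the fingers and disc below 0.05 N), for 0.2 s.
At the end, for the whole second after the job is handed in: Lid flat on the white board, knob up, centre within 80 mm of the board's; disc on the square shaft, hub up, level, within 4 mm of the axis and of the shoulder, sides within 0.17 rad of the shaft's (any quarter turn); both released and at rest (all of step 1 and all of step 2 and linear speed of each of lid, disc below 0.02 m/s); the robot touches nothing.
It fails at once if a bystander is moved by more than 30 mm (distance of any of other_disc, squeeze_bottle, tin, spatula, timer from where it was at the start of the episode above 0.03 m).
It fails at once if the lid is dropped (falls free by more than about 25 mm) (contact force between the fingers and lid below 0.01 N and linear speed of lid above 0.7 m/s).
It fails at once if the disc is dropped (falls free by more than about 40 mm) (contact force between the fingers and disc below 0.01 N and linear speed of disc above 0.9 m/s).
It also fails if it takes over 72 s, if anything falls off the work surface, if the arm or the gripper's body presses on something with over 40 N, if the wrist force passes 120 N, or if a joint passes its speed limit or range.

ROBOT

A 7-joint arm with a two-finger parallel gripper is mounted at the origin on the work surface. World frame = base frame: x ahead of the robot, y to its left, z up, the work surface at z = 0. Lengths are in m, angles in rad, forces in N, time in s.
With the tool pointing down it reaches from about 0.425 to 0.925 m from the base axis. Payload 6.8 kg.
Tool frame: the origin (TCP) lies at the very end of the fingers, on their centre line; the grasp point (between the pads) lies bot.hold_point_z behind it (bot.hold_point_z is the distance from the TCP to the grasp point, in m); x points along the fingers, z is the direction in which the jaws open and shut, and the axes are right-handed (so a half turn about x gives the same grasp; the last joint's range is limited). The gripper opens to 85 mm and grips with 20 to 120 N. Pads are 22 mm wide; open, the fingers measure 114 mm over their backs; the gripper's body (76 mm by 85 mm) begins 54 mm behind the grasp point. The pads swing forward as they close: fully open they stand 13 mm farther back than shut.
Start: joints at [-1.367, 0.477, 0.022, 1.555, -0.011, 1.109, -0.083], TCP at [0.207, 0.642, 0.231] pointing down, gripper open.
Joint ranges: [-2.96, 2.96], [-0.34, 2.1], [-1.41, 1.46], [0.24, 2.44], [-1.37, 4.51], [0.17, 1.92], [-2.96, 2.96]. Speed limits (rad/s): [2.39, 2.39, 3.14, 3.14, 3.14, 3.14, 3.14].

INTERFACE

Orientations are given as a unit quaternion [w, x, y, z].
In Python, from station import bot gives the robot as it stands.
- The arm moves only by the tool drive_tool, never from a script. Its arguments are lists of equal length, an entry for each row: "slide": the shift along the world's x, y, z in mm, a list of three; "turn": the turn, a rotation vector about the world's x, y, z in rad, a list of three; "gripper": the opening, from 0 (shut) to 1 (fully open). A call has 1 to 10 rows; each row is the pose to reach, as a shift and turn from the pose measured when the call began; what a row does not reach only later rows make up. A row lasts 1/10 s, in which the tool goes at most 50 mm and 8.59 degrees, less where a joint would pass 70% of its speed; a pose out of reach is approached as far as the arm can. A call with a gripper value outside its range is refused whole. The fingers move at their own pace and stop on an object; "squeeze" is the grip in N (left out, the last holds). Time passes only in rows, so rows that repeat a pose let the fingers close. It gives the time, the measured TCP pose, the force and the opening at its end, in the units of the state.
- bot.get_obs(): the state, without advancing time (a new reading comes with each control period).
- bot.read_camera(name): name is "scene" or "top" or "wrist"; returns a dict with "color" (384x512x3 uint8, red, green, blue), "fovy" (degrees; the focal length in pixels is half the picture's height over the tangent of half this angle, whatever the lens; pixels are square), "cx", "cy" (the principal point, pixels), "R" (3x3) and "t" (3): a world point X has camera coordinates R X + t. Camera axes: x right, y down, z forward; pixel columns grow to the right and rows downward; lengths in m; the calibration is good to about 2 mm. A picture is of the moment at which its call begins. There is no depth.
- bot.hand_in(): hands the job in, once; it reports no verdict.
The state is a dict: "t": time; "q": joint angles; "joint_vel": joint speeds; "joint_torque": joint torques, N m; "eef_pos": TCP position; "tool_rot": TCP orientation; "contact_force": force on the tool from outside, world axes, zero at the start; "torque": the same for the moment, N m; "gripper_width": opening from 0.0 (shut) to 1.0 (fully open).
Only numpy, scipy, OpenCV 4.12 (cv2) and the standard library are available. Lean on these libraries where they do the work, as an engineer would, in place of code of your own. Each camera call takes 0.05 s, during which the arm holds its last target.

## Working session

There is one attempt and no reset: what is moved stays moved. The work goes in short steps, Python scripts to look and compute and a tool call to move; the robot and the scene stay as the last step left them, time stands still between calls to the robot, and variables do not carry over. Pictures are saved under pics/ and viewed, and the job is handed in when it is done.

Besides the shell and the picture viewer there is one more tool, called after "Call:" as name(argument=value, ...) on one line, values as JSON. drive_tool: Moves the arm, as the interface text tells. Its arguments: {"type":"object","properties":{"slide":{"type":"array"},"turn":{"type":"array"},"gripper":{"type":"array"},"squeeze":{"type":"number"}},"required":["slide","turn","gripper"]}

```bash
ls; mkdir -p pics; cat > h.py <<'E'
import numpy as np, cv2, json
from station import bot
def snap(n,f):
    c=bot.read_camera(n); np.savez('pics/'+f+'.npz',**{k:np.array(v) for k,v in c.items()})
    cv2.imwrite('pics/'+f+'.png',cv2.cvtColor(np.array(c['color']),cv2.COLOR_RGB2BGR)); return c
def load(f): return np.load('pics/'+f+'.npz')
def K(c):
    f=192/np.tan(np.radians(float(c['fovy']))/2); return f,float(c['cx']),float(c['cy'])
def ray(c,u,v):
    f,cx,cy=K(c);R=c['R'];C=-R.T@c['t'];d=R.T@np.array([(u-cx)/f,(v-cy)/f,1]);return C,d
def atz(c,u,v,z):
    C,d=ray(c,u,v);return C+d*(z-C[2])/d[2]
def proj(c,X):
    f,cx,cy=K(c);p=c['R']@np.array(X)+c['t'];return np.array([f*p[0]/p[2]+cx,f*p[1]/p[2]+cy])
def crop(f,x0,y0,x1,y1,s,o):
    im=cv2.imread('pics/'+f+'.png')[y0:y1,x0:x1];cv2.imwrite('pics/'+o+'.png',cv2.resize(im,None,fx=s,fy=s,interpolation=cv2.INTER_CUBIC))
E
python3 - <<'E'
from h import *
for n in ['scene','top','wrist']:
    c=snap(n,n+'0'); print(n,c['fovy'],c['cx'],c['cy'],(-np.array(c['R']).T@c['t']).round(3), np.array(c['R'])[2].round(2))
print(bot.get_obs(),bot.hold_point_z)
E
```

```text
pics
scene 42.59481700943475 255.35120789127262 186.91184225784036 [1.914 0.319 1.381] [-0.73 -0.16 -0.66]
top 56.04292975865059 252.33022570241596 190.16917464926948 [0.341 0.01  1.327] [ 0.17  0.   -0.99]
wrist 58.60335948017883 255.91688304288502 188.18074012087644 [0.144 0.662 0.374] [ 0.25 -0.08 -0.96]
{'t': 0.15, 'q': array([-1.36706572,  0.47763068,  0.02230667,  1.55618597, -0.01148149,
        1.10930318, -0.08311003]), 'joint_vel': array([-3.88026076e-04, -2.44158874e-03, -5.96907456e-05, -2.81026993e-03,
        3.26451521e-04,  4.24718077e-04, -1.98394425e-04]), 'joint_torque': array([ 2.75630591e-03, -5.96925223e+01,  1.61014952e+00, -2.81491184e+01,
        1.26606046e-02,  6.50312446e-03, -2.57745910e-05]), 'eef_pos': array([0.20694103, 0.64203027, 0.23055078]), 'tool_rot': array([ 0.57118716, -0.41662559,  0.57194512,  0.41598934]), 'contact_force': array([-0.76664538,  0.00277247, -0.1019748 ]), 'torque': array([0.00232037, 0.00193339, 0.03587136]), 'gripper_width': 0.9973326472864534} 0.0187
```

View pics/scene0.png

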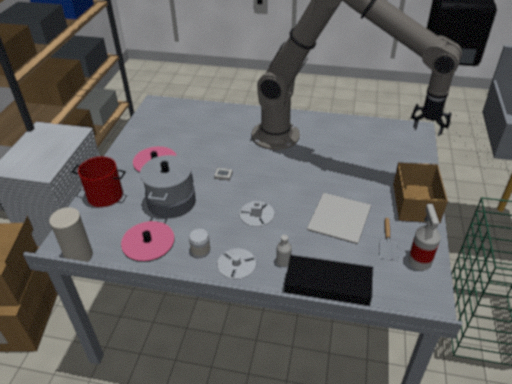

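View pics/top0.png

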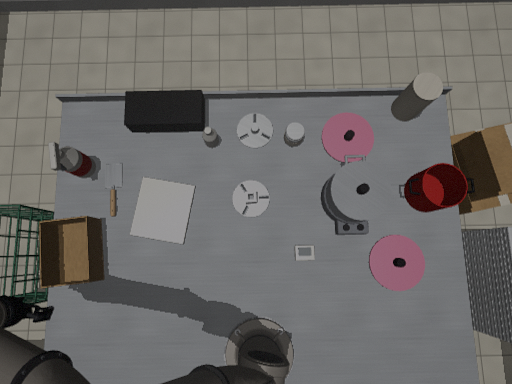

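View pics/wrist0.png

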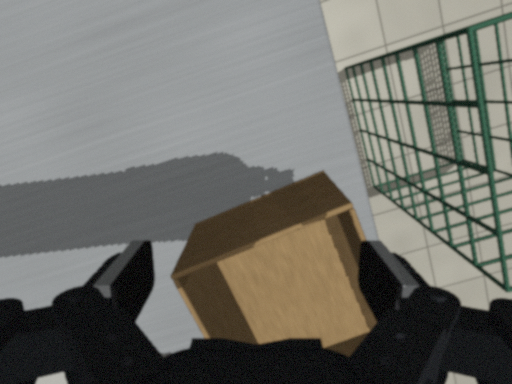

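Scene: the grey lid is on the cutter, with its knob at top (363,188). The pink look-alike lids are at (348,137) and (397,263), and the red pot at (435,187) is unrelated. The square-hub disc is at top (251,198), the round-hub disc at (255,130), and the white board at (163,211). By the description I choose the grey lid and the disc at (251,198), and will check both in close crops.

```bash
python3 - <<'E'
from h import *
crop('top0',310,145,410,245,6,'c_lid'); crop('top0',210,160,290,240,7,'c_disc');crop('top0',120,165,210,255,6,'c_board')
crop('scene0',120,140,300,280,4,'c_scene')
E
```

```text
(no output)
```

View pics/c_lid.png

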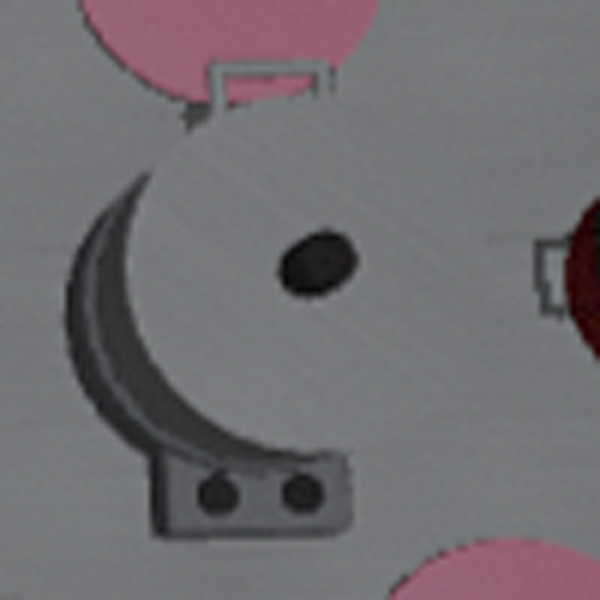

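View pics/c_disc.png

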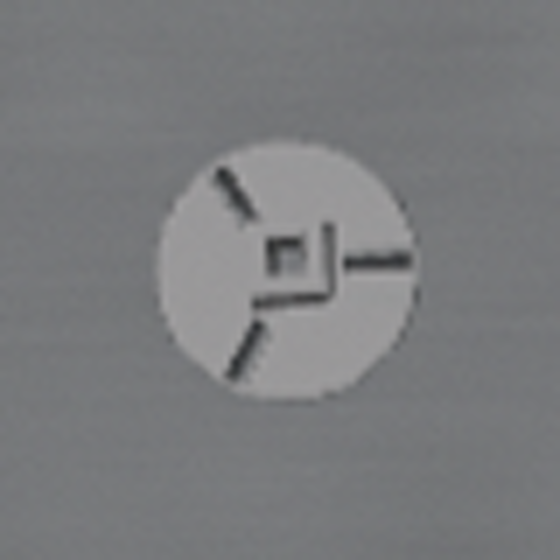

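View pics/c_board.png

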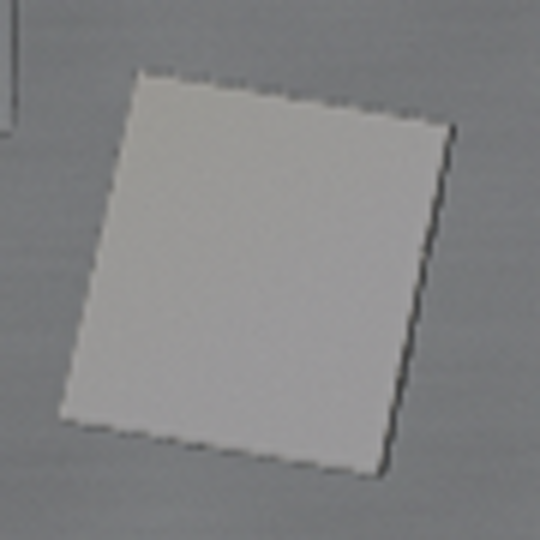

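View pics/c_scene.png

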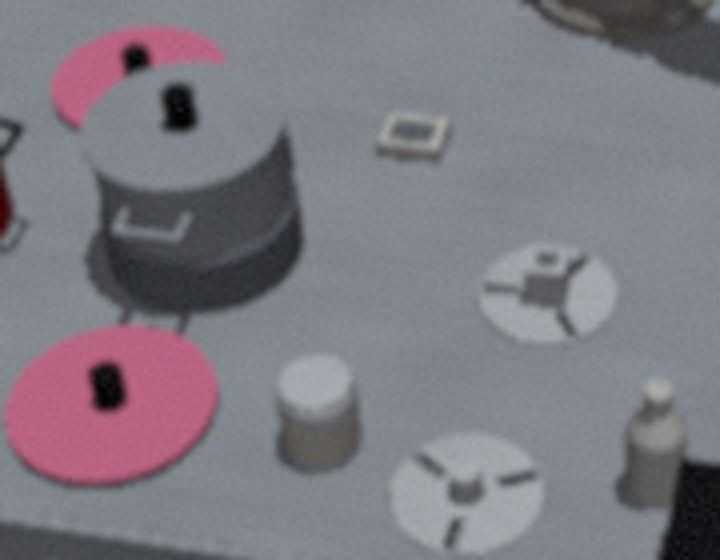

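```bash
python3 - <<'E'
from h import *
c=load('top0');s=load('scene0')
def P(x0,y0,k,u,v,z): return atz(c,x0+(u+.5)/k-.5,y0+(v+.5)/k-.5,z)
r=lambda a:print(a[0],np.round(a[1],4))
r(('knobtop',P(310,145,6,325,257,.205)));r(('knobbot',P(310,145,6,312,270,.165)))
r(('knob top scene',atz(s,120+180/4,140+90/4,.205)))
r(('disc plate',P(210,160,7,287,270,.004)));r(('bore',P(210,160,7,286,256,.05)))
b=[P(120,165,6,*p,.012) for p in [(137,72),(455,126),(380,475),(62,417)]]
for p in b:r(('b',p))
r(('bc',np.mean(b,0)));print(np.linalg.norm(b[0]-b[1]),np.linalg.norm(b[1]-b[2]))
e=[P(210,160,7,*p,.004) for p in [(252,303),(330,296),(330,225)]]
for p in e:r(('hub',p))
e=[P(210,160,7,*p,.05) for p in [(267,238),(304,238),(304,274),(267,274)]]
for p in e:r(('bore',p))
# nose corners at z .05
n=[P(310,145,6,*p,.05) for p in [(157,535),(349,535),(349,455)]]
for p in n:r(('nose',p))
h=[P(310,145,6,*p,.13) for p in [(212,65),(327,65)]]
for p in h:r(('handle',p))
for n,u,v,z in [('other',255,127,.034),('timer',305,253,.023),('tin',295,130,.085),('bottle',209,129,.13),('pink2',400,262,.053),('pot',435,170,.15)]: r((n,atz(c,u,v,z)))
# pink2 flange width
E
```

```text
knobtop [ 0.5365 -0.3412  0.205 ]
knobbot [ 0.5364 -0.3461  0.165 ]
knob top scene [ 0.5374 -0.335   0.205 ]
disc plate [0.5399 0.0178 0.004 ]
bore [0.5402 0.0179 0.05  ]
b [0.6282 0.4193 0.012 ]
b [0.59   0.2214 0.012 ]
b [0.3773 0.2651 0.012 ]
b [0.4159 0.4579 0.012 ]
bc [0.5028 0.3409 0.012 ]
0.20154327996824167 0.2170908835498761
hub [0.5226 0.0366 0.004 ]
hub [ 0.5255 -0.0047  0.004 ]
hub [ 0.5635 -0.0055  0.004 ]
bore [0.5497 0.0275 0.05  ]
bore [0.5493 0.0085 0.05  ]
bore [0.5307 0.0089 0.05  ]
bore [0.5311 0.0278 0.05  ]
nose [ 0.4002 -0.2794  0.05  ]
nose [ 0.3979 -0.3918  0.05  ]
nose [ 0.4448 -0.3953  0.05  ]
handle [ 0.662  -0.3084  0.13  ]
handle [ 0.6606 -0.3739  0.13  ]
other [ 0.8047 -0.0042  0.034 ]
timer [ 0.3357 -0.1722  0.023 ]
tin [ 0.772  -0.1472  0.085 ]
bottle [0.7664 0.1567 0.13  ]
pink2 [ 0.2985 -0.495   0.053 ]
pot [ 0.6001 -0.6001  0.15  ]
```

```bash
cat >> h.py <<'E'
from scipy.spatial.transform import Rotation as Ro
def st():
    o=bot.get_obs();q=o['tool_rot'];M=Ro.from_quat([q[1],q[2],q[3],q[0]]).as_matrix()
    z=M[:,2];p=o['eef_pos']
    print('t',round(o['t'],2),'p',(p*1000).round(1),'x',M[:,0].round(4),'jaw yaw deg',np.degrees(np.arctan2(z[1],z[0])).round(2),'jaw z',z.round(4),'F',o['contact_force'].round(2),'T',o['torque'].round(2),'g',round(o['gripper_width'],3),'q',o['q'].round(2));return o,M
E
python3 - <<'E'
from h import *
st()
E
```

```text
t 0.15 p [206.9 642.  230.6] x [-3.0e-04 -1.4e-03 -1.0e+00] jaw yaw deg 72.14 jaw z [ 0.3068  0.9518 -0.0014] F [-0.77  0.   -0.1 ] T [0.   0.   0.04] g 0.997 q [-1.37  0.48  0.02  1.56 -0.01  1.11 -0.08]
```

Call:
drive_tool(slide=[[30,-35,15],[60,-70,30],[90,-105,45],[125,-140,55],[160,-175,65],[195,-210,75],[230,-245,80],[265,-280,80],[295,-310,80],[320,-350,80]], turn=[[0,0,-0.12],[0,0,-0.25],[0,0,-0.37],[0,0,-0.5],[0,0,-0.62],[0,0,-0.75],[0,0,-0.87],[0,0,-1.0],[0,0,-1.12],[0,0,-1.25]], gripper=[1,1,1,1,1,1,1,1,1,1])

```text
t: 1.15
eef_pos: [0.528, 0.2913, 0.3103]
tool_rot: [0.707, -0.002, 0.708, 0.002]
contact_force: [0.4, 0.3, 0.1]
gripper_width: 1.002
```

```bash
python3 - <<'E'
from h import *
st()
E
```

```text
t 1.15 p [528.  291.3 310.3] x [-1.2e-03  2.0e-04 -1.0e+00] jaw yaw deg 0.28 jaw z [ 1.      0.0049 -0.0012] F [0.42 0.25 0.08] T [-0.01 -0.05  0.04] g 1.002 q [-0.94  0.31  0.43  1.66 -0.14  1.2  -0.47]
```

Call:
drive_tool(slide=[[2,-50,0],[5,-100,0],[8,-150,0],[10,-200,0],[12,-230,0],[12,-230,0]], turn=[[0,0,0],[0,0,0],[0,0,0],[0,0,0],[0,0,0],[0,0,0]], gripper=[1,1,1,1,1,1])

```text
t: 1.75
eef_pos: [0.5399, 0.0551, 0.3107]
tool_rot: [0.707, 0.001, 0.707, -0.002]
contact_force: [0.1, -0.2, -0.4]
gripper_width: 1.001
```

```bash
python3 - <<'E'
from h import *
st(); snap('wrist','w1')
E
```

```text
t 1.75 p [539.9  55.1 310.7] x [-8.0e-04 -1.2e-03 -1.0e+00] jaw yaw deg -0.24 jaw z [ 1.0e+00 -4.1e-03 -8.0e-04] F [ 0.11 -0.17 -0.44] T [-0.02 -0.03  0.03] g 1.001 q [-0.68  0.2   0.55  1.8  -0.11  1.17 -0.1 ]
```

View pics/w1.png

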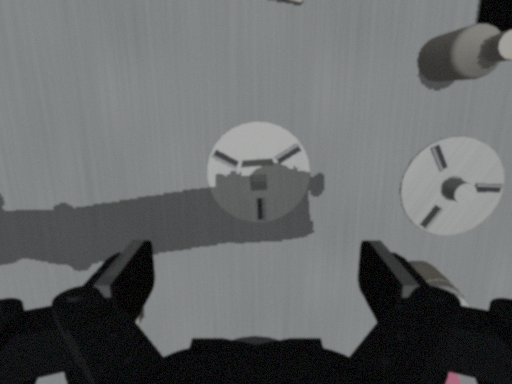

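The wrist view confirms it: the square-hub disc is at (258,172), and the round-hub disc is at (453,187). Next I go to the lid.

Call:
drive_tool(slide=[[0,-50,10],[0,-100,20],[0,-150,30],[0,-200,40],[0,-250,40],[0,-300,40],[-3,-350,40],[-3,-370,40],[-3,-370,40]], turn=[[0,0,0],[0,0,0],[0,0,0],[0,0,0],[0,0,0],[0,0,0],[0,0,0],[0,0,0],[0,0,0]], gripper=[1,1,1,1,1,1,1,1,1])

```text
t: 2.7
eef_pos: [0.5361, -0.3147, 0.35]
tool_rot: [0.706, 0.001, 0.708, -0.002]
contact_force: [-0.7, 0.7, 0.3]
gripper_width: 1.0
```

```bash
python3 - <<'E'
from h import *
st(); snap('wrist','w2')
c=load('w2'); print((-c['R'].T@c['t']).round(3),c['R'].round(2).tolist(),proj(c,[.5365,-.341,.205]),proj(c,[.5365,-.341,.165]))
E
```

```text
t 2.7 p [ 536.1 -314.7  350. ] x [-0.0024 -0.0018 -1.    ] jaw yaw deg -0.29 jaw z [ 1.     -0.0051 -0.0024] F [-0.72  0.65  0.31] T [ 0.02 -0.   -0.  ] g 1.0 q [-0.11  0.36  0.73  1.57 -0.24  1.3   0.65]
[ 0.537 -0.249  0.493] [[1.0, -0.0, -0.0], [-0.0, -0.96, 0.26], [-0.0, -0.26, -0.96]] [256.90811573 202.447764  ] [256.9010598 190.2195538]
```

View pics/w2.png

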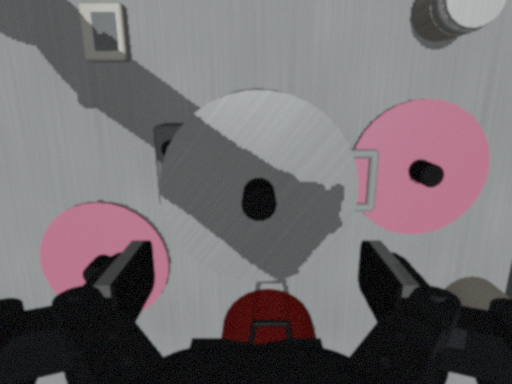

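The grey lid's knob is at (259,199). Predicted (257,196), so x is about 538 and y about -342. Descending around the knob.

Call:
drive_tool(slide=[[2,-20,-40],[2,-27,-80],[2,-27,-120],[2,-27,-150],[2,-27,-168],[2,-27,-175],[2,-27,-175]], turn=[[0,0,0],[0,0,0],[0,0,0],[0,0,0],[0,0,0],[0,0,0],[0,0,0]], gripper=[1,1,1,1,1,1,1], squeeze=60)

```text
t: 3.45
eef_pos: [0.5399, -0.3364, 0.174]
tool_rot: [0.706, 0.0, 0.708, 0.001]
contact_force: [-0.5, 0.3, -0.1]
gripper_width: 1.002
```

```bash
python3 - <<'E'
from h import *
st(); snap('wrist','w3')
E
```

```text
t 3.45 p [ 539.9 -336.4  174. ] x [-0.0034  0.0017 -1.    ] jaw yaw deg 0.06 jaw z [ 1.      0.001  -0.0034] F [-0.49  0.35 -0.08] T [ 0.04 -0.01  0.  ] g 1.002 q [ 0.    0.54  0.64  1.74 -0.38  0.99  0.79]
```

View pics/w3.png

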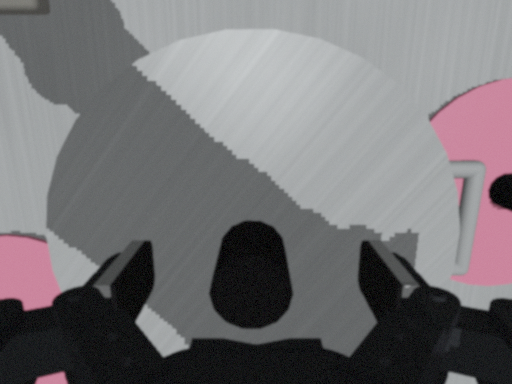

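Call:
drive_tool(slide=[[-1,-5,0],[-1,-5,0],[-1,-5,0],[-1,-5,0],[-1,-5,0],[-1,-5,0],[-1,-5,0],[-1,-5,0],[-1,-5,0]], turn=[[0,0,0],[0,0,0],[0,0,0],[0,0,0],[0,0,0],[0,0,0],[0,0,0],[0,0,0],[0,0,0]], gripper=[1,1,0,0,0,0,0,0,0], squeeze=60)

```text
t: 4.4
eef_pos: [0.5392, -0.3426, 0.1755]
tool_rot: [0.707, 0.0, 0.708, 0.0]
contact_force: [-0.7, 0.1, 5.5]
gripper_width: 0.352
```

```bash
python3 - <<'E'
from h import *
st()
E
```

```text
t 4.4 p [ 539.2 -342.6  175.5] x [-1.4e-03  4.0e-04 -1.0e+00] jaw yaw deg 0.01 jaw z [ 1.0e+00  3.0e-04 -1.4e-03] F [-0.68  0.08  5.52] T [0.14 0.23 0.03] g 0.352 q [ 0.01  0.54  0.65  1.73 -0.38  1.    0.8 ]
```

Call:
drive_tool(slide=[[0,0,4],[0,0,12],[0,0,25],[0,0,45],[0,0,70],[0,0,95],[0,0,110],[0,0,110]], turn=[[0,0,0],[0,0,0],[0,0,0],[0,0,0],[0,0,0],[0,0,0],[0,0,0],[0,0,0]], gripper=[0,0,0,0,0,0,0,0])

```text
t: 5.2
eef_pos: [0.5401, -0.3436, 0.2883]
tool_rot: [0.708, -0.001, 0.706, -0.001]
contact_force: [-0.7, -0.5, -4.4]
gripper_width: 0.356
```

```bash
python3 - <<'E'
from h import *
st(); snap('scene','s1')
crop('s1',100,100,300,250,4,'c_s1')
E
```

```text
t 5.2 p [ 540.1 -343.6  288.3] x [ 0.0028 -0.0015 -1.    ] jaw yaw deg -0.0 jaw z [ 1.     -0.      0.0028] F [-0.74 -0.47 -4.43] T [-0.01  0.01 -0.01] g 0.356 q [-0.03  0.44  0.71  1.62 -0.3   1.2   0.74]
```

View pics/c_s1.png

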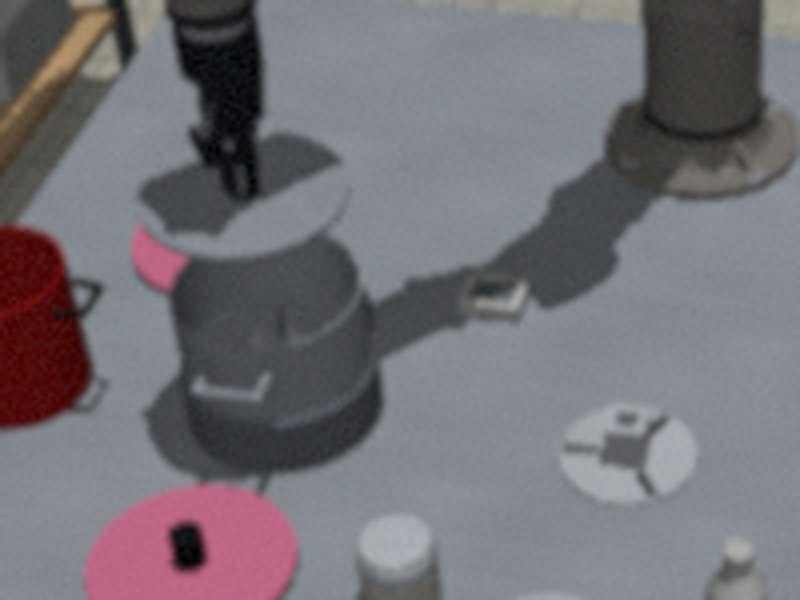

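Call:
drive_tool(slide=[[0,20,5],[-3,60,5],[-5,105,5],[-8,155,5],[-10,205,5],[-12,255,5],[-15,305,5],[-18,355,5],[-20,405,5],[-22,455,5]], turn=[[0,0,0],[0,0,0],[0,0,0],[0,0,0],[0,0,0],[0,0,0],[0,0,0],[0,0,0],[0,0,0],[0,0,0]], gripper=[0,0,0,0,0,0,0,0,0,0])

```text
t: 6.25
eef_pos: [0.5161, 0.1136, 0.2901]
tool_rot: [0.707, -0.0, 0.708, -0.0]
contact_force: [2.0, 0.4, -3.4]
gripper_width: 0.353
```

Call:
drive_tool(slide=[[-3,50,-10],[-6,100,-30],[-10,150,-60],[-13,195,-90],[-14,230,-120],[-15,240,-150],[-15,240,-170],[-15,240,-170]], turn=[[0,0,0],[0,0,0],[0,0,0],[0,0,0],[0,0,0],[0,0,0],[0,0,0],[0,0,0]], gripper=[0,0,0,0,0,0,0,0])

```text
t: 7.05
eef_pos: [0.4976, 0.3523, 0.115]
tool_rot: [0.704, -0.003, 0.71, -0.002]
contact_force: [0.0, -1.0, -3.5]
gripper_width: 0.354
```

```bash
python3 - <<'E'
from h import *
st(); snap('scene','s2');snap('wrist','w4');snap('top','t2')
crop('s2',250,110,450,260,4,'c_s2')
crop('t2',310,145,410,245,6,'c_t2')
E
```

```text
t 7.05 p [497.6 352.3 115. ] x [-0.0087 -0.0072 -0.9999] jaw yaw deg 0.13 jaw z [ 1.      0.0023 -0.0087] F [ 0.02 -0.96 -3.5 ] T [-0.1   0.01 -0.01] g 0.354 q [-1.01  0.53  0.39  1.83 -0.26  0.84 -0.49]
```

View pics/c_s2.png

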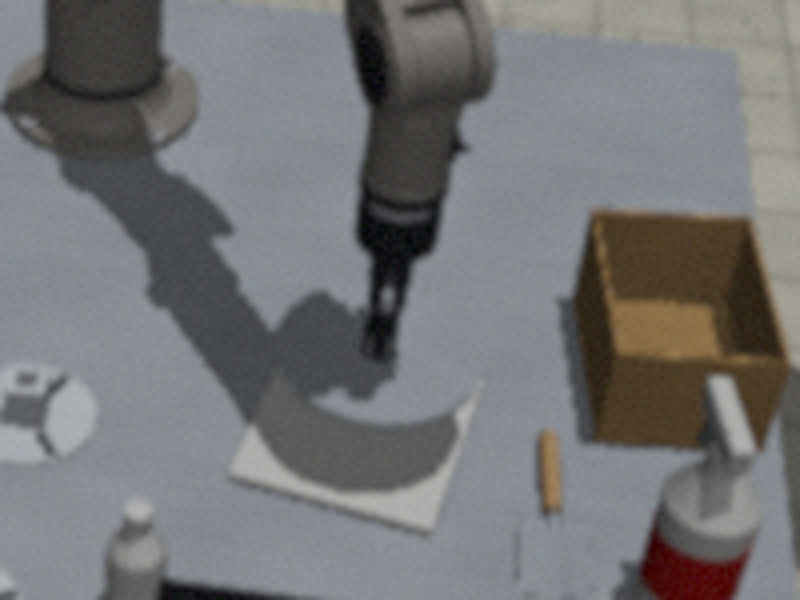

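View pics/c_t2.png

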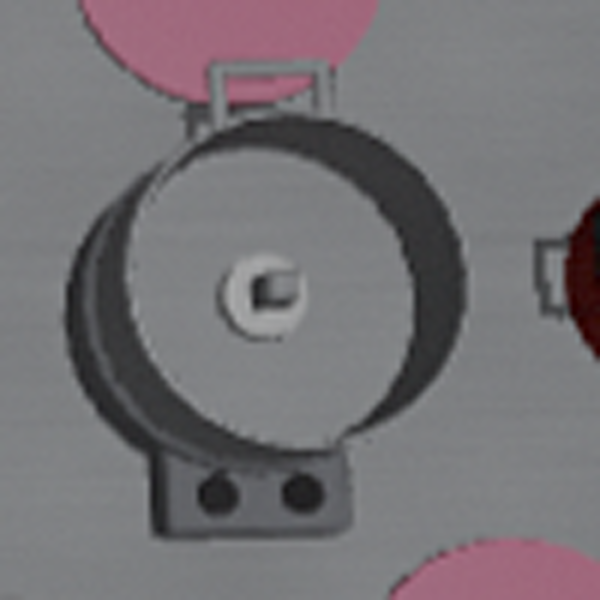

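The lid is held level over the board, and the bowl and shaft are now open to view (shaft tip near crop (283,287)). Lowering the lid.

Call:
drive_tool(slide=[[5,-11,-15],[5,-11,-35],[5,-11,-52],[5,-11,-64],[5,-11,-70],[5,-11,-74],[5,-11,-76],[5,-11,-76]], turn=[[0,0,0],[0,0,0],[0,0,0],[0,0,0],[0,0,0],[0,0,0],[0,0,0],[0,0,0]], gripper=[0,0,0,0,0,0,0,0])

```text
t: 8.0
eef_pos: [0.5072, 0.3419, 0.045]
tool_rot: [0.707, 0.0, 0.707, -0.001]
contact_force: [-0.3, 0.3, -2.9]
gripper_width: 0.355
```

```bash
python3 - <<'E'
from h import *
st()
E
```

```text
t 8.0 p [507.2 341.9  45. ] x [-3.e-04 -4.e-04 -1.e+00] jaw yaw deg -0.06 jaw z [ 1.0e+00 -1.1e-03 -2.0e-04] F [-0.27  0.27 -2.86] T [-0.01 -0.01  0.03] g 0.355 q [-0.95  0.63  0.35  1.86 -0.31  0.7  -0.43]
```

Call:
drive_tool(slide=[[-2,0,-4],[-2,0,-7],[-2,0,-9],[-2,0,-9]], turn=[[0,0,0],[0,0,0],[0,0,0],[0,0,0]], gripper=[0,0,0,0])

```text
t: 8.4
eef_pos: [0.505, 0.3419, 0.0358]
tool_rot: [0.707, 0.0, 0.707, -0.001]
contact_force: [-1.1, -0.2, -3.7]
gripper_width: 0.355
```

```bash
python3 - <<'E'
from h import *
st()
E
```

```text
t 8.4 p [505.  341.9  35.8] x [-6.e-04 -7.e-04 -1.e+00] jaw yaw deg -0.06 jaw z [ 1.e+00 -1.e-03 -6.e-04] F [-1.07 -0.19 -3.68] T [ 0.02 -0.06  0.05] g 0.355 q [-0.95  0.64  0.34  1.87 -0.32  0.69 -0.42]
```

Call:
drive_tool(slide=[[0,0,-2],[0,0,-4],[0,0,-4]], turn=[[0,0,0],[0,0,0],[0,0,0]], gripper=[0,0,0])

```text
t: 8.7
eef_pos: [0.5053, 0.342, 0.0354]
tool_rot: [0.707, 0.001, 0.708, -0.0]
contact_force: [-10.8, -6.1, 30.0]
gripper_width: 0.354
```

```bash
python3 - <<'E'
from h import *
st()
E
```

```text
t 8.7 p [505.3 342.   35.4] x [-0.0015  0.0011 -1.    ] jaw yaw deg -0.09 jaw z [ 1.     -0.0015 -0.0015] F [-10.83  -6.07  30.02] T [-1.24  2.35  0.06] g 0.354 q [-0.94  0.64  0.34  1.87 -0.32  0.69 -0.42]
```

It's on the board (30 N contact). I take off the pressure and release.

Call:
drive_tool(slide=[[0,0,0],[0,0,0],[0,0,0],[0,0,0],[0,0,0],[0,0,0]], turn=[[0,0,0],[0,0,0],[0,0,0],[0,0,0],[0,0,0],[0,0,0]], gripper=[0,0.5,1,1,1,1])

```text
t: 9.3
eef_pos: [0.5052, 0.3419, 0.0352]
tool_rot: [0.707, 0.001, 0.708, -0.0]
contact_force: [-0.3, 0.1, -0.2]
gripper_width: 1.001
```

Call:
drive_tool(slide=[[0,0,10],[0,0,40],[0,0,80],[5,-20,125],[10,-60,170],[15,-105,215],[20,-155,250],[25,-205,270],[30,-255,270],[30,-290,270]], turn=[[0,0,0],[0,0,0],[0,0,0],[0,0,0],[0,0,0],[0,0,0],[0,0,0],[0,0,0],[0,0,0],[0,0,0]], gripper=[1,1,1,1,1,1,1,1,1,1])

```text
t: 10.3
eef_pos: [0.5348, 0.0706, 0.3053]
tool_rot: [0.708, 0.001, 0.707, 0.0]
contact_force: [-0.1, -0.2, -0.3]
gripper_width: 0.999
```

```bash
python3 - <<'E'
from h import *
st(); snap('scene','s3');snap('wrist','w5');snap('top','t3')
crop('s3',200,150,400,300,4,'c_s3')
crop('t3',310,145,410,245,7,'c_t3')
E
```

```text
t 10.3 p [534.8  70.6 305.3] x [ 0.0016  0.0024 -1.    ] jaw yaw deg -0.07 jaw z [ 1.     -0.0012  0.0016] F [-0.13 -0.25 -0.29] T [-0.05 -0.1   0.02] g 0.999 q [-0.73  0.2   0.57  1.82 -0.12  1.16 -0.12]
```

View pics/c_s3.png

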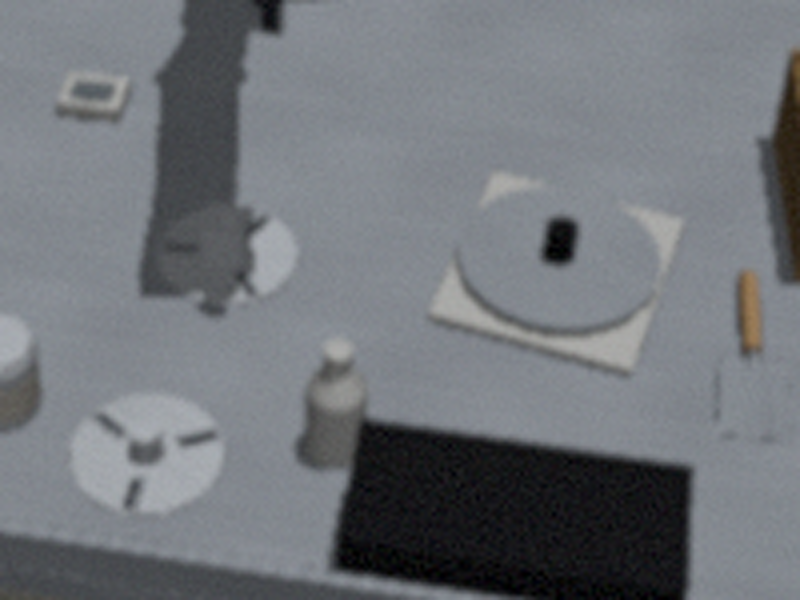

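View pics/t3.png

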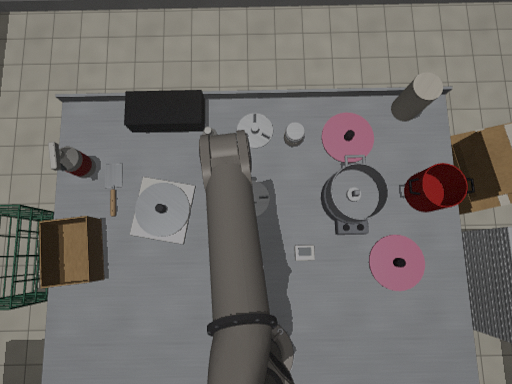

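View pics/w5.png

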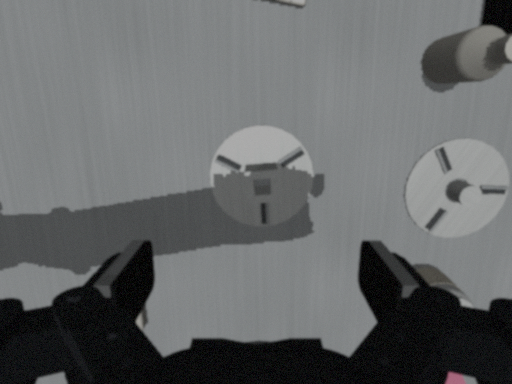

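The lid lies flat and centred on the board (top (162,209)), and the bystanders haven't moved. Next I lower over the square-hub disc at wrist (262,178) for a close view.

Call:
drive_tool(slide=[[5,-20,-35],[5,-26,-75],[5,-26,-105],[5,-26,-115],[5,-26,-115],[5,-26,-115]], turn=[[0,0,0],[0,0,0],[0,0,0],[0,0,0],[0,0,0],[0,0,0]], gripper=[1,1,1,1,1,1])

```text
t: 11.05
eef_pos: [0.5404, 0.0426, 0.1908]
tool_rot: [0.708, 0.004, 0.706, -0.002]
contact_force: [-0.3, 0.5, -0.7]
gripper_width: 0.999
```

```bash
python3 - <<'E'
from h import *
st(); snap('wrist','w6')
im=cv2.imread('pics/w6.png')
im=cv2.convertScaleAbs(im,alpha=1.6); cv2.imwrite('pics/w6b.png',im)
crop('w6b',170,80,350,230,4,'c_w6')
E
```

```text
t 11.05 p [540.4  42.6 190.8] x [ 0.0021  0.0018 -1.    ] jaw yaw deg -0.49 jaw z [ 1.     -0.0085  0.0021] F [-0.34  0.52 -0.69] T [ 0.01  0.01 -0.03] g 0.999 q [-0.64  0.33  0.56  1.95 -0.22  0.92  0.02]
```

View pics/c_w6.png

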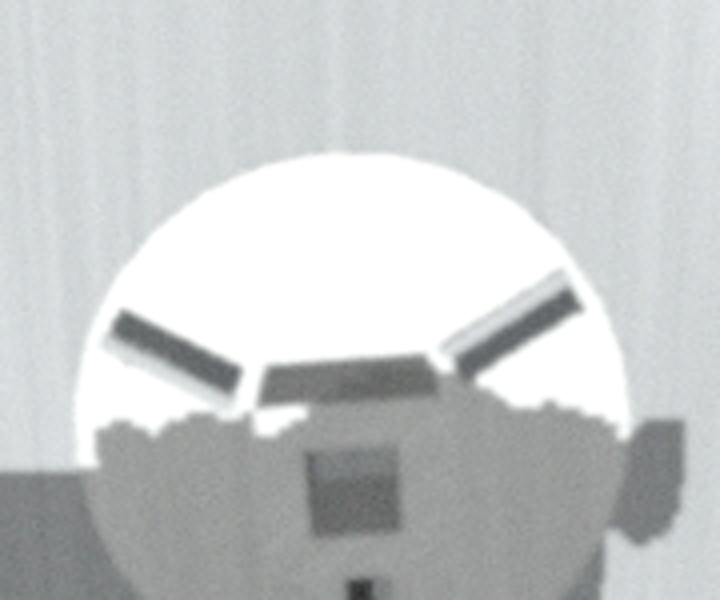

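View pics/c_t3.png

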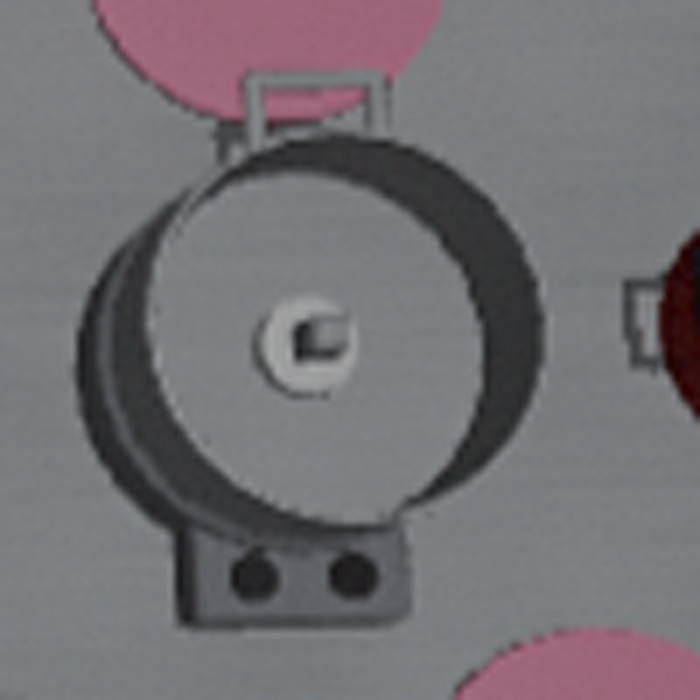

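```bash
python3 - <<'E'
from h import *
c=load('w6')
def P(u,v,z): return atz(c,170+(u+.5)/4-.5,80+(v+.5)/4-.5,z)
B=np.array([P(*p,.05) for p in [(307,452),(398,445),(401,530),(312,537)]])
print(B.round(4),B.mean(0).round(4))
for a,b in[(0,1),(3,2),(3,0),(2,1)]:
    d=B[b]-B[a];print(np.linalg.norm(d[:2]).round(4),np.degrees(np.arctan2(d[1],d[0])).round(1))
for (a,b,z) in [((270,366),(427,355),.004),((260,405),(438,396),.05)]:
    A=P(*a,z);D=P(*b,z);print(A.round(4),D.round(4),np.linalg.norm(D-A).round(4),np.degrees(np.arctan2(*(D-A)[1::-1])).round(2))
print(((P(75,420,.004)+P(630,420,.004))/2).round(4), P(353,152,.004).round(4))
E
```

```text
[[0.5324 0.0272 0.05  ]
 [0.552  0.0286 0.05  ]
 [0.5527 0.0092 0.05  ]
 [0.5332 0.0078 0.05  ]] [0.5426 0.0182 0.05  ]
0.0197 4.1
0.0196 4.3
0.0194 92.4
0.0194 92.1
[0.5223 0.0363 0.004 ] [0.561  0.0387 0.004 ] 0.0388 3.61
[0.5225 0.0377 0.05  ] [0.5606 0.0394 0.05  ] 0.0381 2.49
[0.5425 0.0223 0.004 ] [0.5431 0.0879 0.004 ]
```

Call:
drive_tool(slide=[[2,-12,-30],[2,-24,-60],[2,-24,-90],[2,-24,-110],[2,-24,-115],[2,-24,-115]], turn=[[0,0,0.03],[0,0,0.064],[0,0,0.064],[0,0,0.064],[0,0,0.064],[0,0,0.064]], gripper=[1,1,1,1,1,1])

```text
t: 11.7
eef_pos: [0.5434, 0.0188, 0.0768]
tool_rot: [0.708, -0.019, 0.705, 0.021]
contact_force: [0.2, -0.3, 0.0]
gripper_width: 1.004
```

```bash
python3 - <<'E'
from h import *
st(); snap('wrist','w7')
im=cv2.imread('pics/w7.png')
im=cv2.convertScaleAbs(im,alpha=1.6); cv2.imwrite('pics/w7b.png',im)
E
```

```text
t 11.7 p [543.4  18.8  76.8] x [ 0.0037  0.0026 -1.    ] jaw yaw deg 3.19 jaw z [0.9984 0.0557 0.0038] F [ 0.16 -0.35  0.04] T [ 0.05  0.   -0.04] g 1.004 q [-0.51  0.5   0.46  2.02 -0.35  0.69  0.23]
```

View pics/w7b.png

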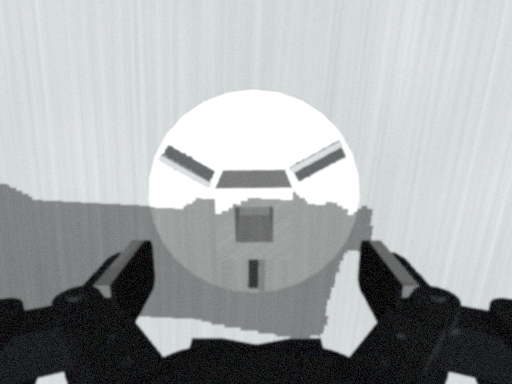

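```bash
python3 - <<'E'
from h import *
c=load('w7')
for p in [(236,206),(272,206),(272.5,241.5),(236,241.5),(254.2,224)]:print(atz(c,*p,.05).round(4))
E
```

```text
[0.5326 0.0279 0.05  ]
[0.5514 0.0289 0.05  ]
[0.553  0.0089 0.05  ]
[0.5334 0.0078 0.05  ]
[0.5426 0.0184 0.05  ]
```

The second measurement agrees: bore centre (542.6, 18.4) mm, hub yaw 3.2°, jaws aligned. Going down to grip.

Call:
drive_tool(slide=[[-1,0,-20],[-1,0,-38],[-1,0,-48],[-1,0,-53],[-1,0,-53],[-1,0,-53]], turn=[[0,0,0],[0,0,0],[0,0,0],[0,0,0],[0,0,0],[0,0,0]], gripper=[1,1,1,1,1,1])

```text
t: 12.35
eef_pos: [0.5435, 0.0188, 0.0252]
tool_rot: [0.709, -0.019, 0.705, 0.021]
contact_force: [-0.0, -0.0, 0.3]
gripper_width: 1.006
```

```bash
python3 - <<'E'
from h import *
st()
E
```

```text
t 12.35 p [543.5  18.8  25.2] x [ 0.0062  0.0029 -1.    ] jaw yaw deg 3.19 jaw z [0.9984 0.0556 0.0063] F [-0.01 -0.03  0.29] T [-0.04  0.04  0.02] g 1.006 q [-0.46  0.59  0.4   2.04 -0.41  0.58  0.28]
```

Call:
drive_tool(slide=[[-1,0,-2],[-1,0,-2],[-1,0,-2],[-1,0,-2],[-1,0,-2],[-1,0,-2],[-1,0,-2],[-1,0,-2]], turn=[[-0.003,0.006,0],[-0.003,0.006,0],[-0.003,0.006,0],[-0.003,0.006,0],[-0.003,0.006,0],[-0.003,0.006,0],[-0.003,0.006,0],[-0.003,0.006,0]], gripper=[1,1,0,0,0,0,0,0], squeeze=60)

```text
t: 13.15
eef_pos: [0.5425, 0.0188, 0.0235]
tool_rot: [0.707, -0.02, 0.707, 0.02]
contact_force: [-1.1, -0.3, 5.2]
gripper_width: 0.454
```

```bash
python3 - <<'E'
from h import *
st()
E
```

```text
t 13.15 p [542.5  18.8  23.5] x [ 2.e-04  1.e-04 -1.e+00] jaw yaw deg 3.19 jaw z [9.985e-01 5.560e-02 2.000e-04] F [-1.06 -0.28  5.23] T [0.03 0.42 0.02] g 0.454 q [-0.46  0.59  0.4   2.04 -0.4   0.59  0.28]
```

The grip is sound: an opening of 0.454 is about 39 mm for the 40 mm hub. Once lifted, the disc would hide the shaft from the wrist camera. So I let go, measure the shaft close up, and come back.

Call:
drive_tool(slide=[[0,0,0],[0,0,0],[0,0,0],[0,0,0],[0,0,15],[0,0,50],[0,0,100],[0,-30,150],[0,-70,200],[0,-120,240]], turn=[[0,0,0],[0,0,0],[0,0,0],[0,0,0],[0,0,0],[0,0,0],[0,0,0],[0,0,0],[0,0,0],[0,0,0]], gripper=[0.5,1,1,1,1,1,1,1,1,1])

```text
t: 14.15
eef_pos: [0.5428, -0.0749, 0.2429]
tool_rot: [0.708, -0.02, 0.706, 0.021]
contact_force: [1.1, -1.1, -0.0]
gripper_width: 1.001
```

Call:
drive_tool(slide=[[0,-50,0],[-2,-100,0],[-4,-150,-10],[-5,-185,-30],[-5,-195,-50],[-5,-200,-60],[-5,-200,-60],[-5,-200,-60]], turn=[[0,0,0],[0,0,0],[0,0,0],[0,0,0],[0,0,0],[0,0,0],[0,0,0],[0,0,0]], gripper=[1,1,1,1,1,1,1,1])

```text
t: 14.95
eef_pos: [0.5384, -0.2738, 0.1837]
tool_rot: [0.708, -0.02, 0.706, 0.021]
contact_force: [-0.5, -0.5, 1.4]
gripper_width: 0.999
```

```bash
python3 - <<'E'
from h import *
st(); snap('wrist','w8')
im=cv2.imread('pics/w8.png')
im=cv2.convertScaleAbs(im,alpha=1.6); cv2.imwrite('pics/w8b.png',im)
E
```

```text
t 14.95 p [ 538.4 -273.8  183.7] x [ 0.0034  0.0015 -1.    ] jaw yaw deg 3.37 jaw z [0.9983 0.0589 0.0035] F [-0.51 -0.55  1.39] T [ 0.02 -0.03  0.01] g 0.999 q [-0.09  0.46  0.61  1.81 -0.32  0.96  0.72]
```

View pics/w8b.png

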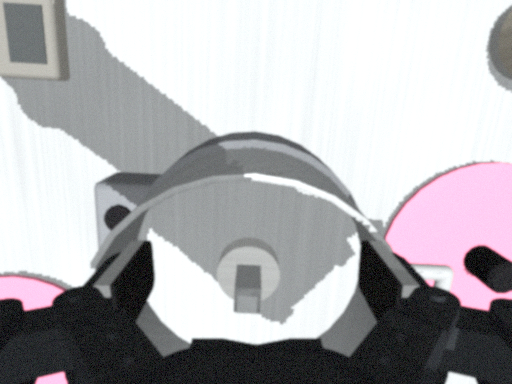

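Call:
drive_tool(slide=[[0,-25,5],[0,-50,10],[0,-50,10],[0,-50,10]], turn=[[0,0,0],[0,0,0],[0,0,0],[0,0,0]], gripper=[1,1,1,1])

```text
t: 15.4
eef_pos: [0.5394, -0.3233, 0.1949]
tool_rot: [0.709, -0.021, 0.705, 0.021]
contact_force: [0.1, -0.2, -0.9]
gripper_width: 1.0
```

```bash
python3 - <<'E'
from h import *
st(); snap('wrist','w9')
im=cv2.imread('pics/w9.png')
im=cv2.convertScaleAbs(im,alpha=1.5); cv2.imwrite('pics/w9b.png',im)
crop('w9b',200,150,310,240,7,'c_w9')
E
```

```text
t 15.4 p [ 539.4 -323.3  194.9] x [ 0.0057  0.0013 -1.    ] jaw yaw deg 3.42 jaw z [0.9982 0.0597 0.0058] F [ 0.13 -0.18 -0.9 ] T [ 0.01 -0.03  0.  ] g 1.0 q [-0.    0.49  0.62  1.74 -0.33  1.01  0.8 ]
```

View pics/w9b.png

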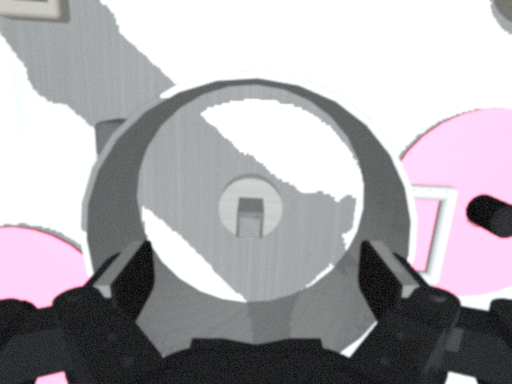

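View pics/c_w9.png

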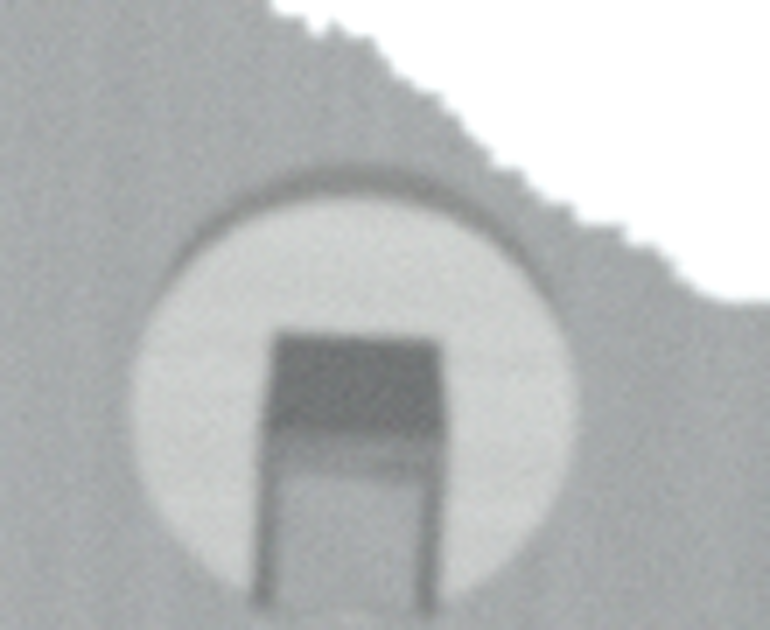

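```bash
python3 - <<'E'
from h import *
c=load('w9')
def P(u,v,z): return atz(c,200+(u+.5)/7-.5,150+(v+.5)/7-.5,z)
def seg(n,a,b,z):
    A=P(*a,z);B=P(*b,z);d=B-A;print(n,A.round(4),B.round(4),'L',np.linalg.norm(d).round(4),'ang',np.degrees(np.arctan2(d[1],d[0])).round(2),'mid',((A+B)/2).round(4))
seg('foot',(275,336),(441,340),.092)
seg('z125',(262,432),(448,435),.125)
seg('z130',(275,476),(427,479),.130)
seg('z130near',(278,607),(418,611),.130)
seg('z125near',(253,608),(437,611),.125)
seg('shoulder',(133,400),(577,400),.092)
print('sh top',P(360,197,.092).round(4))
g=cv2.cvtColor(cv2.imread('pics/w9.png'),cv2.COLOR_BGR2GRAY)
# rim inner circle/floor circle: from w9b floor: left 138,right 364 top 84 bottom 301
for p in [(138,195),(364,200),(250,84),(250,302)]: print('floor',atz(c,*p,.075).round(4))
t=load('t3')
def Q(u,v,z): return atz(t,310+(u+.5)/7-.5,145+(v+.5)/7-.5,z)
print('top: shoulder',Q(306,345,.092).round(4),'tip',Q(329,333,.13).round(4))
print('nose', [Q(*p,.05).round(4).tolist() for p in [(183,625),(408,622)]])
# jaw tips/TCP projected
print(proj(load('w9'),[.5394,-.3233,.1949]), proj(load('w7'),[.5434,.0188,.0768]))
E
```

```text
foot [ 0.5277 -0.3326  0.092 ] [ 0.5455 -0.3321  0.092 ] L 0.0178 ang 1.91 mid [ 0.5366 -0.3324  0.092 ]
z125 [ 0.5279 -0.3321  0.125 ] [ 0.5454 -0.3314  0.125 ] L 0.0175 ang 2.36 mid [ 0.5366 -0.3318  0.125 ]
z130 [ 0.5294 -0.3346  0.13  ] [ 0.5434 -0.3341  0.13  ] L 0.014 ang 2.13 mid [ 0.5364 -0.3343  0.13  ]
z130near [ 0.5303 -0.3476  0.13  ] [ 0.5434 -0.3472  0.13  ] L 0.0131 ang 1.54 mid [ 0.5369 -0.3474  0.13  ]
z125near [ 0.5278 -0.35    0.125 ] [ 0.5455 -0.3493  0.125 ] L 0.0177 ang 2.3 mid [ 0.5366 -0.3496  0.125 ]
shoulder [ 0.5127 -0.3408  0.092 ] [ 0.5607 -0.338   0.092 ] L 0.048 ang 3.34 mid [ 0.5367 -0.3394  0.092 ]
sh top [ 0.536  -0.3168  0.092 ]
floor [ 0.4465 -0.3404  0.075 ]
floor [ 0.6281 -0.334   0.075 ]
floor [ 0.5313 -0.25    0.075 ]
floor [ 0.5415 -0.4327  0.075 ]
top: shoulder [ 0.5343 -0.3387  0.092 ] tip [ 0.5339 -0.3394  0.13  ]
nose [[0.3998, -0.2793, 0.05], [0.3991, -0.3922, 0.05]]
[255.853745   244.55938457] [255.85929787 244.5337826 ]
```

Shaft axis from five edges: (536.7, -340.8) mm, yaw about 1–2°. The shoulder measures 48 mm and the shaft 18 mm, as they should. Back to the disc.

Call:
drive_tool(slide=[[0,30,15],[0,70,20],[1,120,20],[2,170,20],[2,220,20],[3,270,0],[3,315,-35],[3,340,-75],[3,342,-105],[3,342,-118]], turn=[[0,0,0],[0,0,0],[0,0,0],[0,0,0],[0,0,0],[0,0,0],[0,0,0],[0,0,0],[0,0,0],[0,0,0]], gripper=[1,1,1,1,1,1,1,1,1,1])

```text
t: 16.45
eef_pos: [0.5398, 0.0232, 0.0735]
tool_rot: [0.707, -0.023, 0.707, 0.024]
contact_force: [-0.9, -1.3, 0.1]
gripper_width: 0.999
```

Call:
drive_tool(slide=[[0,0,0],[0,0,0]], turn=[[0,0,0],[0,0,0]], gripper=[1,1])

```text
t: 16.65
eef_pos: [0.54, 0.0229, 0.0744]
tool_rot: [0.707, -0.023, 0.707, 0.024]
contact_force: [-0.1, -0.0, -0.6]
gripper_width: 0.996
```

```bash
python3 - <<'E'
from h import *
st(); snap('wrist','w10')
im=cv2.imread('pics/w10.png')
im=cv2.convertScaleAbs(im,alpha=1.5); cv2.imwrite('pics/w10b.png',im)
crop('w10b',180,150,330,260,5,'c_w10')
E
```

```text
t 16.65 p [540.   22.9  74.4] x [-0.      0.0025 -1.    ] jaw yaw deg 3.8 jaw z [9.978e-01 6.630e-02 2.000e-04] F [-0.11 -0.   -0.58] T [-0.04 -0.    0.04] g 0.996 q [-0.53  0.51  0.48  2.03 -0.37  0.69  0.25]
```

View pics/c_w10.png

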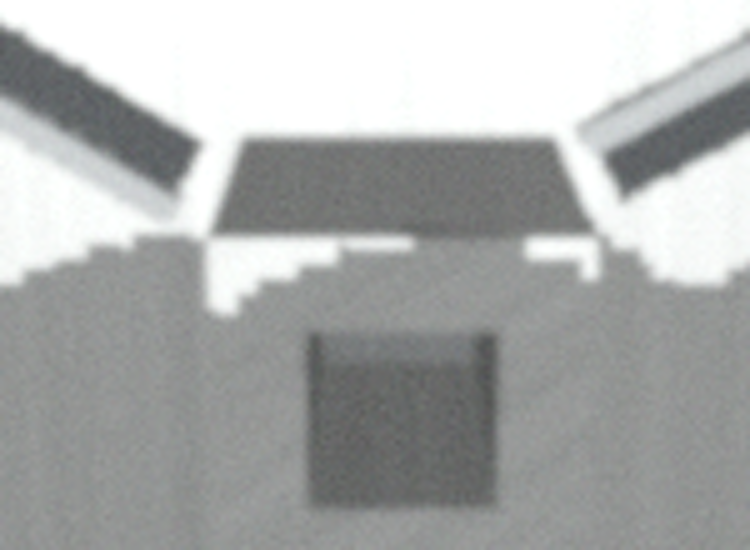

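```bash
python3 - <<'E'
from h import *
c=load('w10')
def P(u,v,z): return atz(c,180+(u+.5)/5-.5,150+(v+.5)/5-.5,z)
B=np.array([P(*p,.05) for p in [(308,333),(497,333),(496,507),(307,508)]]);print(B.round(4),B.mean(0).round(4))
d=B[1]-B[0];print(np.degrees(np.arctan2(d[1],d[0])))
for a,b,z in[((212,235),(595,235),.05),((240,136),(558,136),.004)]:
    A=P(*a,z);D=P(*b,z);d=D-A;print(((A+D)/2).round(4),np.linalg.norm(d).round(4),np.degrees(np.arctan2(d[1],d[0])).round(2))
E
```

```text
[[0.5321 0.0273 0.05  ]
 [0.5517 0.0286 0.05  ]
 [0.5532 0.009  0.05  ]
 [0.5331 0.0075 0.05  ]] [0.5425 0.0181 0.05  ]
3.8219418792635036
[0.5412 0.0386 0.05  ] 0.0392 3.82
[0.5413 0.0382 0.004 ] 0.0408 3.82
```

Call:
drive_tool(slide=[[2,-4,-10],[2.5,-5,-25],[2.5,-5,-40],[2.5,-5,-49],[2.5,-5,-51],[2.5,-5,-51],[2.5,-5,-51]], turn=[[0,0,-0.008],[0,0,-0.008],[0,0,-0.008],[0,0,-0.008],[0,0,-0.008],[0,0,-0.008],[0,0,-0.008]], gripper=[1,1,1,1,1,1,1])

```text
t: 17.4
eef_pos: [0.5435, 0.0175, 0.0241]
tool_rot: [0.708, -0.019, 0.706, 0.021]
contact_force: [0.3, -0.9, 0.7]
gripper_width: 1.0
```

```bash
python3 - <<'E'
from h import *
st()
E
```

```text
t 17.4 p [543.5  17.5  24.1] x [ 0.0021  0.0026 -1.    ] jaw yaw deg 3.3 jaw z [0.9983 0.0576 0.0022] F [ 0.26 -0.88  0.7 ] T [ 0.06 -0.01 -0.02] g 1.0 q [-0.47  0.59  0.42  2.04 -0.43  0.59  0.31]
```

Call:
drive_tool(slide=[[-1,0.8,-0.5],[-1,0.8,-0.5],[-1,0.8,-0.5],[-1,0.8,-0.5],[-1,0.8,-0.5],[-1,0.8,-0.5],[-1,0.8,-0.5],[-1,0.8,-0.5]], turn=[[-0.002,0.002,0],[-0.002,0.002,0],[-0.002,0.002,0],[-0.002,0.002,0],[-0.002,0.002,0],[-0.002,0.002,0],[-0.002,0.002,0],[-0.002,0.002,0]], gripper=[1,1,0,0,0,0,0,0], squeeze=60)

```text
t: 18.2
eef_pos: [0.5428, 0.0184, 0.0239]
tool_rot: [0.707, -0.02, 0.707, 0.021]
contact_force: [-0.2, 0.9, 5.2]
gripper_width: 0.457
```

```bash
python3 - <<'E'
from h import *
st()
E
```

```text
t 18.2 p [542.8  18.4  23.9] x [ 7.e-04  8.e-04 -1.e+00] jaw yaw deg 3.3 jaw z [9.983e-01 5.750e-02 7.000e-04] F [-0.18  0.86  5.16] T [0.09 0.02 0.01] g 0.457 q [-0.48  0.59  0.43  2.04 -0.43  0.59  0.3 ]
```

Call:
drive_tool(slide=[[0,0,5],[0,0,20],[0,0,50],[0,0,90],[0,0,135],[0,0,180],[0,-10,215],[-1,-45,220],[-2,-90,220],[-3,-140,220]], turn=[[0,0,0],[0,0,0],[0,0,0],[0,0,-0.01],[0,0,-0.02],[0,0,-0.03],[0,0,-0.03],[0,0,-0.03],[0,0,-0.03],[0,0,-0.03]], gripper=[0,0,0,0,0,0,0,0,0,0])

```text
t: 19.2
eef_pos: [0.5393, -0.1218, 0.245]
tool_rot: [0.708, -0.01, 0.707, 0.011]
contact_force: [0.9, -0.1, -3.6]
gripper_width: 0.456
```

```bash
python3 - <<'E'
from h import *
st()
E
```

```text
t 19.2 p [ 539.3 -121.8  245. ] x [ 0.0014  0.0019 -1.    ] jaw yaw deg 1.74 jaw z [0.9995 0.0304 0.0015] F [ 0.91 -0.13 -3.56] T [-0.02 -0.09  0.02] g 0.456 q [-0.44  0.3   0.68  1.87 -0.22  1.04  0.36]
```

Call:
drive_tool(slide=[[-1,-45,0],[-2,-90,0],[-2,-140,0],[-3,-185,0],[-3,-210,0],[-3,-219,-10],[-3,-219,-20],[-3,-219,-20],[-3,-219,-20]], turn=[[0,0,0],[0,0,0],[0,0,0],[0,0,0],[0,0,0],[0,0,0],[0,0,0],[0,0,0],[0,0,0]], gripper=[0,0,0,0,0,0,0,0,0])

```text
t: 20.1
eef_pos: [0.5367, -0.3382, 0.2243]
tool_rot: [0.707, -0.01, 0.707, 0.013]
contact_force: [0.5, 0.8, -3.9]
gripper_width: 0.456
```

```bash
python3 - <<'E'
from h import *
st();snap('scene','s4');crop('s4',100,100,300,250,4,'c_s4');snap('wrist','w11')
E
```

```text
t 20.1 p [ 536.7 -338.2  224.3] x [ 1.0e-04  3.9e-03 -1.0e+00] jaw yaw deg 1.9 jaw z [9.995e-01 3.310e-02 3.000e-04] F [ 0.49  0.76 -3.9 ] T [-0.   -0.03 -0.  ] g 0.456 q [-0.02  0.49  0.68  1.7  -0.35  1.08  0.8 ]
```

View pics/c_s4.png

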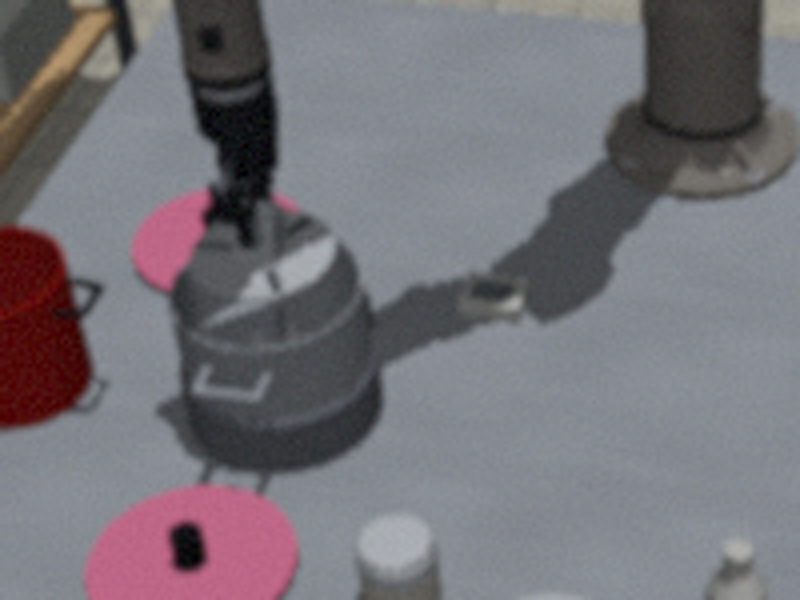

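View pics/w11.png

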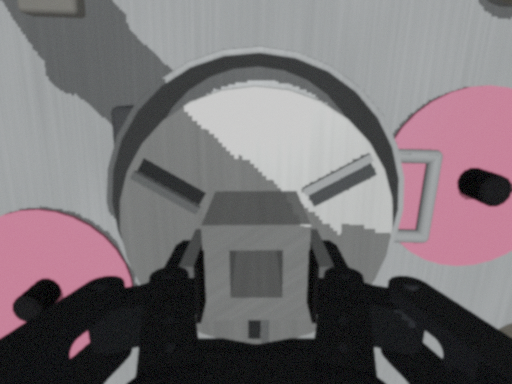

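```bash
python3 - <<'E'
from h import *
crop('w11',180,180,330,300,5,'c_w11')
E
```

```text
(no output)
```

View pics/c_w11.png

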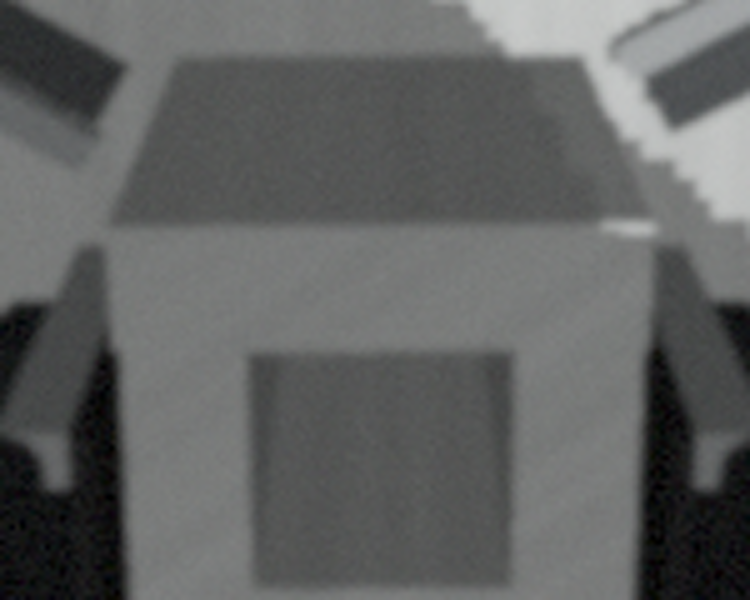

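```bash
python3 - <<'E'
from h import *
c=load('w11')
def P(u,v,z): return atz(c,180+(u+.5)/5-.5,180+(v+.5)/5-.5,z)
B=np.array([P(*p,.2504) for p in [(248,352),(515,351),(513,585),(252,586)]]);print(B.round(4),B.mean(0).round(4))
A=P(110,226,.2504);D=P(658,228,.2504);print(((A+D)/2).round(4),np.linalg.norm(A-D),np.degrees(np.arctan2(*(D-A)[1::-1])))
A=P(180,58,.2044);D=P(584,58,.2044);print(((A+D)/2).round(4),np.linalg.norm(A-D),np.degrees(np.arctan2(*(D-A)[1::-1])))
E
```

```text
[[ 0.5266 -0.3296  0.2504]
 [ 0.5467 -0.3289  0.2504]
 [ 0.5476 -0.3487  0.2504]
 [ 0.5272 -0.3495  0.2504]] [ 0.537  -0.3392  0.2504]
[ 0.5365 -0.3193  0.2504] 0.0403274931367516 1.6686678527608707
[ 0.5364 -0.3192  0.2044] 0.0402152493321462 1.8968018577810137
```

Disc in the hand: centre (537.0, -339.2) mm, yaw about 1.8° against the shaft's 2°. I correct by 1.6 mm and go down to just above the tip.

Call:
drive_tool(slide=[[0,-2,-15],[0,-2,-30],[0,-2,-45],[0,-2,-57],[0,-2,-63],[0,-2,-66],[0,-2,-66]], turn=[[-0.004,0,0],[-0.004,0,0],[-0.004,0,0],[-0.004,0,0],[-0.004,0,0],[-0.004,0,0],[-0.004,0,0]], gripper=[0,0,0,0,0,0,0])

```text
t: 20.9
eef_pos: [0.5369, -0.3413, 0.1588]
tool_rot: [0.707, -0.012, 0.707, 0.011]
contact_force: [-0.2, 0.3, -3.2]
gripper_width: 0.457
```

```bash
python3 - <<'E'
from h import *
st();snap('wrist','w12');crop('w12',180,180,330,300,5,'c_w12')
E
```

```text
t 20.9 p [ 536.9 -341.3  158.8] x [ 0.0012 -0.0014 -1.    ] jaw yaw deg 1.86 jaw z [0.9995 0.0324 0.0011] F [-0.17  0.31 -3.17] T [ 0.02 -0.01  0.06] g 0.457 q [ 0.01  0.56  0.64  1.75 -0.4   0.96  0.85]
```

View pics/c_w12.png

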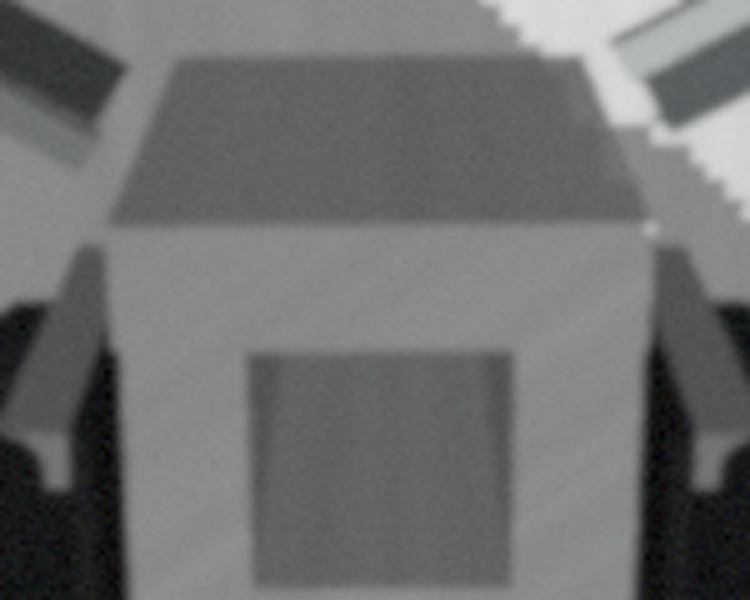

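Call:
drive_tool(slide=[[-0.3,1,-3],[-0.3,1,-7],[-0.3,1,-11],[-0.3,1,-14],[-0.3,1,-14]], turn=[[0,0,0],[0,0,0],[0,0,0],[0,0,0],[0,0,0]], gripper=[0,0,0,0,0])

```text
t: 21.45
eef_pos: [0.5366, -0.3402, 0.1447]
tool_rot: [0.707, -0.012, 0.707, 0.011]
contact_force: [0.5, -0.0, -3.0]
gripper_width: 0.458
```

```bash
python3 - <<'E'
from h import *
st()
E
```

```text
t 21.45 p [ 536.6 -340.2  144.7] x [ 0.0011 -0.0012 -1.    ] jaw yaw deg 1.87 jaw z [0.9995 0.0326 0.001 ] F [ 0.55 -0.   -2.96] T [-0.01  0.01  0.  ] g 0.458 q [ 0.02  0.57  0.63  1.77 -0.41  0.93  0.85]
```

The tip has entered the bore with no force. Going on down.

Call:
drive_tool(slide=[[0,0,-4],[0,0,-8],[0,0,-12],[0,0,-15],[0,0,-15]], turn=[[0,0,0],[0,0,0],[0,0,0],[0,0,0],[0,0,0]], gripper=[0,0,0,0,0])

```text
t: 21.95
eef_pos: [0.5363, -0.3401, 0.1291]
tool_rot: [0.707, -0.012, 0.707, 0.011]
contact_force: [-0.4, -0.4, -3.8]
gripper_width: 0.456
```

```bash
python3 - <<'E'
from h import *
st()
E
```

```text
t 21.95 p [ 536.3 -340.1  129.1] x [ 3.e-04 -1.e-03 -1.e+00] jaw yaw deg 1.86 jaw z [9.995e-01 3.250e-02 3.000e-04] F [-0.37 -0.36 -3.85] T [-0.04  0.03  0.01] g 0.456 q [ 0.03  0.59  0.62  1.78 -0.42  0.91  0.86]
```

Call:
drive_tool(slide=[[0,-0.3,-4],[0,-0.3,-8],[0,-0.3,-11],[0,-0.3,-12.5],[0,-0.3,-12.5]], turn=[[0,0,0],[0,0,0],[0,0,0],[0,0,0],[0,0,0]], gripper=[0,0,0,0,0])

```text
t: 22.45
eef_pos: [0.5362, -0.3404, 0.1164]
tool_rot: [0.707, -0.012, 0.707, 0.011]
contact_force: [-0.7, -0.3, -3.5]
gripper_width: 0.458
```

```bash
python3 - <<'E'
from h import *
st()
E
```

```text
t 22.45 p [ 536.2 -340.4  116.4] x [ 0.e+00 -9.e-04 -1.e+00] jaw yaw deg 1.86 jaw z [ 0.9995  0.0325 -0.    ] F [-0.71 -0.29 -3.46] T [0.01 0.01 0.04] g 0.458 q [ 0.04  0.61  0.61  1.78 -0.43  0.89  0.87]
```

Call:
drive_tool(slide=[[0,0,-1],[0,0,-2],[0,0,-2]], turn=[[0,0,0],[0,0,0],[0,0,0]], gripper=[0,0,0])

```text
t: 22.75
eef_pos: [0.5364, -0.3406, 0.116]
tool_rot: [0.707, -0.012, 0.707, 0.011]
contact_force: [-2.9, 2.8, 7.8]
gripper_width: 0.46
```

```bash
python3 - <<'E'
from h import *
st()
E
```

```text
t 22.75 p [ 536.4 -340.6  116. ] x [ 9.e-04 -4.e-04 -1.e+00] jaw yaw deg 1.85 jaw z [9.995e-01 3.230e-02 9.000e-04] F [-2.89  2.76  7.85] T [0.57 0.78 0.06] g 0.46 q [ 0.04  0.61  0.61  1.78 -0.44  0.89  0.88]
```

Contact is at TCP z 116.0 mm (expected 115.9), so the disc is on the shoulder. Releasing and rising.

Call:
drive_tool(slide=[[0,0,0],[0,0,0],[0,0,0],[0,0,0],[0,0,0],[0,0,10],[0,0,35],[0,0,70],[0,15,110],[0,15,110]], turn=[[0,0,0],[0,0,0],[0,0,0],[0,0,0],[0,0,0],[0,0,0],[0,0,0],[0,0,0],[0,0,0],[0,0,0]], gripper=[0.5,0.8,1,1,1,1,1,1,1,1])

```text
t: 23.75
eef_pos: [0.5393, -0.3263, 0.2321]
tool_rot: [0.71, -0.013, 0.704, 0.011]
contact_force: [-0.2, 0.1, -0.4]
gripper_width: 1.0
```

```bash
python3 - <<'E'
from h import *
st();snap('wrist','w13');crop('w13',130,80,380,260,3,'c_w13')
E
```

```text
t 23.75 p [ 539.3 -326.3  232.1] x [ 0.0098 -0.0033 -0.9999] jaw yaw deg 1.91 jaw z [0.9994 0.0334 0.0097] F [-0.18  0.13 -0.36] T [-0.01 -0.04 -0.02] g 1.0 q [-0.05  0.47  0.69  1.71 -0.34  1.07  0.78]
```

View pics/c_w13.png

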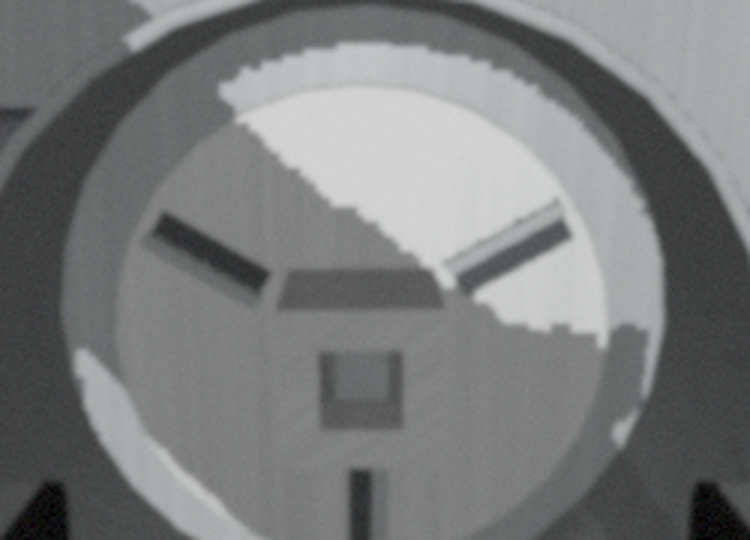

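The shaft tip shows inside the bore (crop (362,375)) and the disc looks level. Checking its height by size, then moving clear.

Call:
drive_tool(slide=[[0,30,20],[0,80,50],[-10,130,60],[-20,180,60],[-20,220,60],[-20,240,60],[-20,240,60]], turn=[[0,0,0],[0,0,0],[0,0,0],[0,0,0],[0,0,0],[0,0,0],[0,0,0]], gripper=[1,1,1,1,1,1,1])

```text
t: 24.5
eef_pos: [0.5179, -0.0816, 0.2887]
tool_rot: [0.709, -0.015, 0.705, 0.014]
contact_force: [0.2, 0.6, 0.5]
gripper_width: 0.999
```

```bash
python3 - <<'E'
from h import *
c=load('w13')
def P(u,v,z): return atz(c,130+(u+.5)/3-.5,80+(v+.5)/3-.5,z)
for z in (.088,.096,.104):
    print(z,'dia',np.linalg.norm(P(116,330,z)-P(606,330,z)).round(4))
B=np.array([P(*p,.142) for p in [(320,351),(402,351),(402,430),(320,430)]]);print(B.mean(0).round(4),np.linalg.norm(B[0]-B[1]))
A=P(275,310,.142);D=P(445,308,.142);print(np.linalg.norm(A-D),np.degrees(np.arctan2(*(D-A)[1::-1])))
st();snap('top','t4');snap('scene','s5');crop('t4',310,145,410,245,6,'c_t4')
E
```

```text
0.088 dia 0.1424
0.096 dia 0.1384
0.104 dia 0.1345
[ 0.5364 -0.3409  0.142 ] 0.019461489259036863
0.039896413581045814 2.4902702338161693
t 24.5 p [517.9 -81.6 288.7] x [ 5.2e-03 -6.0e-04 -1.0e+00] jaw yaw deg 2.31 jaw z [0.9992 0.0403 0.0052] F [0.2  0.6  0.45] T [-0.04  0.03 -0.01] g 0.999 q [-0.56  0.19  0.69  1.88 -0.13  1.11  0.23]
```

View pics/c_t4.png

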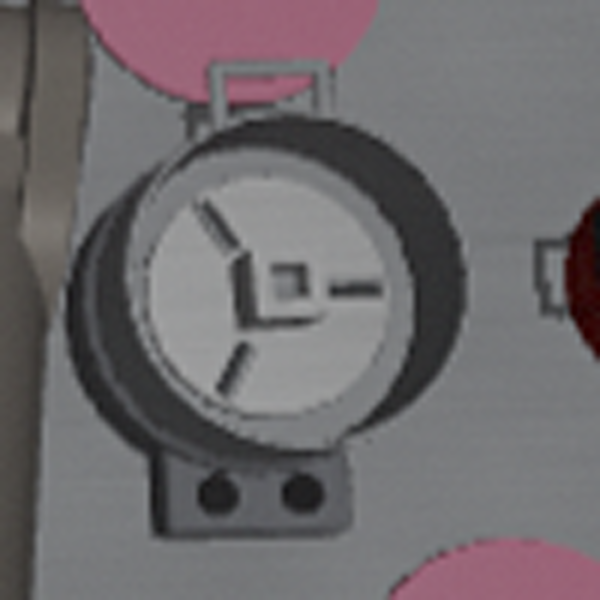

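View pics/s5.png

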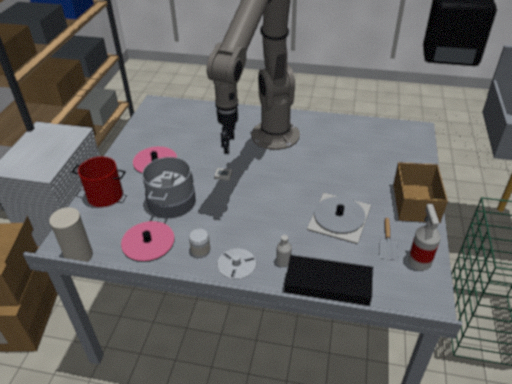

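The disc sits level in the bowl, concentric with it. The lid is on the board, knob at scene (340,210), and the bystanders are unmoved. Handing in.

```bash
python3 - <<'E'
from h import *
print(bot.hand_in())
E
```

```text
the job is handed in; nothing more can be done
None
```

I lifted the grey lid off by its knob and set it down, knob up, on the white board. I then fitted the square-hub disc onto the shaft, hub up and fully home. The job was handed in at about 25 s of the 72 s allowed.

**Lid:** In the pictures it lies flat on the board. When I let go, the gripper was about 2 mm from the measured board centre.

**Disc:**
- **Height:** It touched down with the tool at 116.0 mm, against 115.9 mm expected for the shoulder. Its apparent diameter also fits that height.
- **Centre:** It measured (536.4, -340.9) mm, within 0.5 mm of the shaft axis.
- **Turn:** It read 1.9–2.5°, against about 2° for the shaft from the wrist camera. The top camera disagreed slightly on the cutter's yaw, giving 0 to -1°, but that is well inside the 0.17 rad allowed.

**Detours and bystanders:** I gripped the disc once and let it go again where it lay, so that I could measure the shaft first. No bystander visibly moved, and the gripper ended open and clear of everything. No other check failed.

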